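# Hover the flow-cell cover over its screw holes

### The arm

A 6-joint arm with a two-finger parallel gripper is mounted at the origin on the work surface. World frame = base frame: x ahead of the robot, y to its left, z up, the work surface at z = 0. Lengths are in m, angles in rad, forces in N, time in s.
With the tool pointing down it reaches from about 0.325 to 0.925 m from the base axis. Payload 3.1 kg.
Tool frame: the origin (TCP) lies at the very end of the fingers, on their centre line; the grasp point (between the pads) lies 19 mm behind it; z points along the fingers, y is the direction in which the jaws open and shut (so a half turn about z gives the same grasp; the last joint's range is limited). The gripper opens to 85 mm and grips with 20 to 120 N. Pads are 22 mm wide; open, the fingers measure 114 mm over their backs; the gripper's body (76 mm by 85 mm) begins 54 mm behind the grasp point. The pads swing forward as they close: fully open they stand 13 mm farther back than shut.
Start: joints at [-1.41, 0.217, 1.613, -0, 1.311, -0.112], TCP at [0.168, -0.602, 0.231] pointing down, gripper open.
Joint ranges: [-2.75, 2.75], [-0.78, 2.1], [0.31, 2.55], [-1.13, 4.27], [0.13, 2.63], [-2.58, 2.58]. Speed limits (rad/s): [2.79, 2.79, 3.14, 3.14, 3.14, 3.14].

### API

Orientations are given as a rotation vector (axis times angle).
In Python, from workcell import bot, viewer, workorder, monitor gives the robot as it stands. The module is installed in compiled form; this text tells all that it offers. Calls block until the motion is done:
- bot.move_ptp(position, orientation): joint-space move of the TCP to a pose.
- bot.line_to(position, ori=None, max_speed=0.15): straight line of the TCP; ori=None keeps the orientation; max_speed is the mean speed in m/s.
- bot.move_joints(angles): joint-space move.
- bot.command_gripper(opening, force=None): opening from 0.0 (shut) to 1.0 (fully open); force is the grip in N (None keeps the last); returns when the fingers have stopped.
- bot.hold(seconds).
- bot.inverse_kinematics(position, orientation): joint angles nearest the present ones, or None.
- viewer.read_camera(name): name is "scene" or "top" or "wrist"; returns the picture (480x640x3 uint8, red, green, blue); there is no depth.
- viewer.camera_params(name): a dict with "fx", "fy", "cx", "cy" (pixels), "k1" (the pictures are not rectified: a ray, as slopes to the right and down, at radius r is drawn at 1 + k1 r^2 times it, then the intrinsics apply), "R" (3x3) and "t" (3): a world point X has camera coordinates R X + t. Camera axes: x right, y down, z forward; pixel columns grow to the right and rows downward; lengths in m; the calibration is good to about 2 mm. A picture is of the moment at which its call begins: read the wrist's pose just before it. camera_params takes no time and is no camera call; for the wrist camera it gives the pose at the moment of the call.
A pose or a line that the arm cannot do raises bot.Unreachable and nothing moves.
- workorder.job_done(): hands the job in, once; it reports no verdict.
Readings, each from a call of its own:
- monitor.get_time(): time.
- monitor.get_joints(): joint angles.
- monitor.get_dq(): joint speeds.
- monitor.get_joint_torque(): joint torques, N m.
- monitor.get_eef_pos(): TCP position.
- monitor.get_orientation(): TCP orientation.
- monitor.get_ft_force(): force on the tool from outside, world axes, zero at the start.
- monitor.get_wrist_torque(): the same for the moment, N m.
- monitor.get_opening(): opening from 0.0 (shut) to 1.0 (fully open).
Only numpy, scipy, OpenCV 4.12 (cv2) and the standard library are available. Lean on these libraries where they do the work, as an engineer would, in place of code of your own. Each camera call takes 0.05 s, during which the arm holds its last target. There are 200 camera calls.

### The job

The cover is about to be screwed onto the flow cell, but the bench lamp hangs in the way: first swing the lamp round on its stiff arm until its head is above the small tray of screws, and leave it there. Then pick up the oblong cover plate by its handle and hold it level about two centimetres above the open steel cell, squared up so that each threaded hole shows through its hole in the cover, never letting the cover touch the cell. Finish while still holding it there, motionless, and leave everything else where it stands.

Things in the scene. Friction and masses are not known exactly. Their poses are not given: they have to be found in the camera images.
- lamp_arm (a joint): angle of the lamp's arm about its upright post (rad). At 0 the arm points from the post along the lamp foot's -x axis; growing turns it anticlockwise seen from above; range -0.7 to 1.6. Starts near 1, with the head over the cell or partly so; the small tray lies near 0 (within about 0.25). Stiff: moving it takes about 2 N at the head, and it stays where it is left.
- lamp_pin (a point): top of the lamp's grip pin, 245 mm above the bench: a grey upright round pin, 16 mm across, standing 45 mm proud of the middle of the lamp's head. The head is a white disc 76 mm across, its underside 166 mm and its top 200 mm above the bench. The pin goes round the post at 255 mm radius; as it is round, it can turn between the fingers.
- lamp_hinge (a point): point on the vertical axis of the lamp's post, 185 mm above the bench. The post is fixed on a round white foot 120 mm across; the hub on top ends 202 mm above the bench; the arm is a level white bar 18 mm wide at 178 to 192 mm height.
- tray: small open steel tray holding four screws, 110 x 90 x 18 mm, fixed; origin at the centre of its underside. Its centre lies within 10 mm of the circle that the lamp's pin travels.
- cell: flow cell, fixed: a steel block 120 (x) x 80 (y) x 45 mm high with an open rectangular chamber in its top, four threaded holes of 8 mm in the corners of its flat top and a hose stub at each end (24 mm long). Origin at the centre of its underside, z up; top face at 45 mm.
- cover: oblong aluminium plate, loose, flat on the bench: 120 (x) x 80 (y) x 6 mm, 0.2 to 0.4 kg, four 13 mm holes. Origin: centre of its underside, z up. Black bar handle over its middle, along x: 70 mm long, 12 wide (y), 12 high, from 34 to 46 mm above the underside, on 10 mm legs at x = +-30 mm, open between. The holes fit the cell either way round (half turn).
- cell_hole0 (a point): mouth of a threaded hole, at x 47, y 28, z 45 mm in the cell's frame
- cover_hole0 (a point): centre of a cover hole at the plate's underside, at x 47, y 28, z 0 mm in the cover's frame
- cell_hole1 (a point): mouth of a threaded hole, at x -47, y 28, z 45 mm in the cell's frame
- cover_hole1 (a point): centre of a cover hole at the plate's underside, at x -47, y 28, z 0 mm in the cover's frame
- cell_hole2 (a point): mouth of a threaded hole, at x -47, y -28, z 45 mm in the cell's frame
- cover_hole2 (a point): centre of a cover hole at the plate's underside, at x -47, y -28, z 0 mm in the cover's frame
- cell_hole3 (a point): mouth of a threaded hole, at x 47, y -28, z 45 mm in the cell's frame
- cover_hole3 (a point): centre of a cover hole at the plate's underside, at x 47, y -28, z 0 mm in the cover's frame
- square_cover: a smaller cover, square, aluminium 80 x 80 x 6 mm with the same black handle and four holes; it belongs to another cell and is to be left alone; loose bystander, origin at the centre of its underside
- amber_bottle: brown glass bottle, 66 mm across, 150 mm tall; loose bystander, origin at the centre of its underside
- white_bottle: white plastic bottle, 60 mm across, 130 mm tall; loose bystander, origin at the centre of its underside
- beaker: small glass beaker, 56 mm across, 65 mm tall; loose bystander, origin at the centre of its underside
- tape_roll: roll of masking tape lying flat, 100 mm across, 24 mm high; loose bystander, origin at the centre of its underside
- driver: screwdriver lying down, 150 mm long; loose bystander
- jar: squat white jar, 64 mm across, 85 mm tall; loose bystander, origin at the centre of its underside

How it is judged:
By the outcome, as a careful person would: the job done as asked, in the order asked, and still so for the second after the job is handed in, while the arm keeps its last pose, push and grip.
It also fails if it takes over 58 s, if anything falls off the work surface, if the arm or the gripper's body presses on something with over 40 N, if the wrist force passes 120 N, or if a joint passes its speed limit or range.

## Working session

There is one attempt and no reset: what is moved stays moved. The work goes in short steps, each a Python script; the robot and the scene stay as the last script left them, time stands still between calls to the robot, and variables do not carry over. Pictures are saved under pics/ and viewed, about 8 in all and at most 12, crops included, and the job is handed in when it is done.

```bash
mkdir -p pics; cat > h.py <<'E'
import numpy as np, cv2
from workcell import bot, viewer, workorder, monitor
def ray(cam,p,P=None):
    P=P or viewer.camera_params(cam)
    d=np.array([(p[0]-P['cx'])/P['fx'],(p[1]-P['cy'])/P['fy']]);u=d.copy()
    for _ in range(20): u=d/(1+P['k1']*(u@u))
    R=np.array(P['R']);t=np.array(P['t'])
    return -R.T@t, R.T@np.array([u[0],u[1],1.])
def onz(cam,p,z,P=None):
    c,d=ray(cam,p,P); return c+d*(z-c[2])/d[2]
def proj(cam,X,P=None):
    P=P or viewer.camera_params(cam)
    x=np.array(P['R'])@np.array(X)+np.array(P['t']);u=x[:2]/x[2];u=u*(1+P['k1']*(u@u))
    return np.array([u[0]*P['fx']+P['cx'],u[1]*P['fy']+P['cy']])
def snap(cam,name):
    P=viewer.camera_params(cam);im=viewer.read_camera(cam)
    cv2.imwrite(f'pics/{name}.png',im[:,:,::-1]);return im,P
E
python3 - <<'E'
from h import *
for c in('top','scene'):
    im,P=snap(c,c+'0');print(c,{k:np.round(v,3).tolist() for k,v in P.items()}, 'centre',-np.array(P['R']).T@P['t'])
print(monitor.get_time(),monitor.get_orientation(),monitor.get_opening())
E
```

```text
top {'fx': 544.396, 'fy': 544.396, 'cx': 315.976, 'cy': 239.691, 'k1': -0.071, 'R': [[-0.012, -1.0, -0.005], [-0.994, 0.013, -0.108], [0.108, 0.004, -0.994]], 't': [-0.011, 0.56, 1.29]} centre [ 0.41714713 -0.02349631  1.34288823]
scene {'fx': 459.227, 'fy': 459.227, 'cx': 327.156, 'cy': 235.547, 'k1': 0.016, 'R': [[0.049, 0.999, 0.007], [0.605, -0.024, -0.796], [-0.795, 0.043, -0.605]], 't': [0.003, -0.192, 1.631]} centre [ 1.41224059 -0.07805849  0.8337576 ]
0.1 [-3.11033667e+00 -4.26837528e-01  5.00625298e-05] 0.9938059693947279
```

View pics/top0.png

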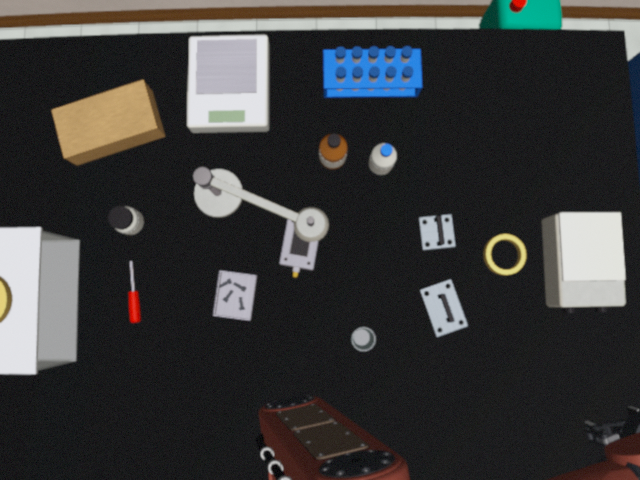

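View pics/scene0.png

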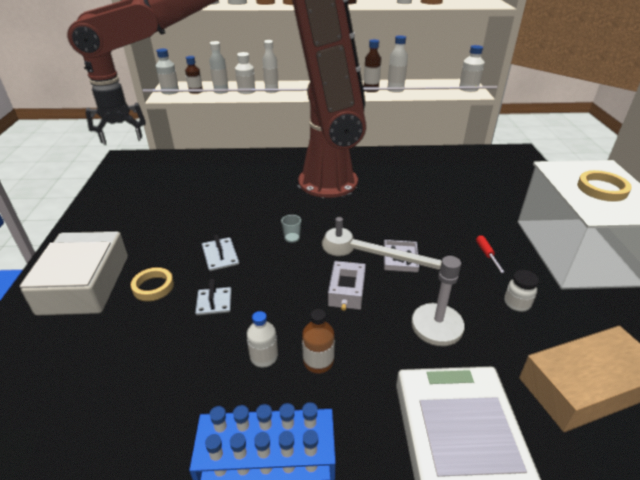

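The top view shows the lamp pin at (310,222), hub (203,176), cell (300,243), tray (235,295), oblong cover (444,307) and square cover (437,232). In the scene view the pin top is at (339,220) and the hub at (451,261).

```bash
python3 - <<'E'
from h import *
im=cv2.imread('pics/top0.png')
pin=onz('top',(310,221),.245);hub=onz('top',(203,175),.202)
print('pin',pin,onz('scene',(339,219),.245),'hub',hub,onz('scene',(451,259),.202))
foot=onz('top',(218,193),.01);print('foot',foot)
print('r',np.linalg.norm(pin[:2]-hub[:2]))
g=cv2.cvtColor(im,cv2.COLOR_BGR2GRAY);m=(g>90).astype('uint8')
for n,(x0,y0,x1,y1),z in (('tray',(205,262,265,328),.018),('cover',(412,272,476,342),.006),('sq',(412,207,462,256),.006)):
    mm=np.zeros_like(m);mm[y0:y1,x0:x1]=m[y0:y1,x0:x1]
    c=max(cv2.findContours(mm,0,2)[0],key=cv2.contourArea)
    q=cv2.boxPoints(cv2.minAreaRect(c));w=np.array([onz('top',p,z)[:2] for p in q])
    print(n,w.mean(0),w.round(3).tolist(),'sides',np.linalg.norm(w[1]-w[0]),np.linalg.norm(w[2]-w[1]))
    e=w[1]-w[0];f=w[2]-w[1];L=e if np.linalg.norm(e)>np.linalg.norm(f) else f
    print('long axis deg',np.degrees(np.arctan2(L[1],L[0])))
for n,p,z in(('amber',(334,142),.15),('white',(386,151),.13),('beaker',(363,338),.0),('tape',(505,254),.02),('jar',(121,218),.085),('cell',(300,243),.045)):print(n,onz('top',p,z))
s=cv2.resize(im[190:350,190:480],None,fx=2.7,fy=2.7,interpolation=2);cv2.imwrite('pics/c1.png',s)
E
```

```text
pin [ 0.57453215 -0.00742192  0.245     ] [ 0.57880019 -0.00660346  0.245     ] hub [0.68355489 0.22185808 0.202     ] [0.67507577 0.22730856 0.202     ]
foot [0.68188613 0.22485209 0.01      ]
r 0.25388043372507096
tray [0.42817225 0.18160282] [[0.379, 0.236], [0.492, 0.221], [0.477, 0.127], [0.365, 0.143]] sides 0.11433968398529458 0.0950230155090233
long axis deg -7.926985515726408
cover [ 0.39126589 -0.32860987] [[0.437, -0.269], [0.464, -0.35], [0.345, -0.388], [0.319, -0.307]] sides 0.08533928761584347 0.12428596758237237
long axis deg -162.1862113425847
sq [ 0.57854697 -0.31826758] [[0.617, -0.273], [0.624, -0.358], [0.54, -0.363], [0.533, -0.278]] sides 0.08590743512660995 0.08422474120753587
long axis deg -84.94167177890384
amber [ 0.7672132  -0.06206429  0.15      ]
white [ 0.75048665 -0.1812936   0.13      ]
beaker [ 0.31996203 -0.12988133  0.        ]
tape [ 0.51917868 -0.48169013  0.02      ]
jar [0.61086413 0.44123036 0.085     ]
cell [0.55027699 0.02006723 0.045     ]
```

View pics/c1.png

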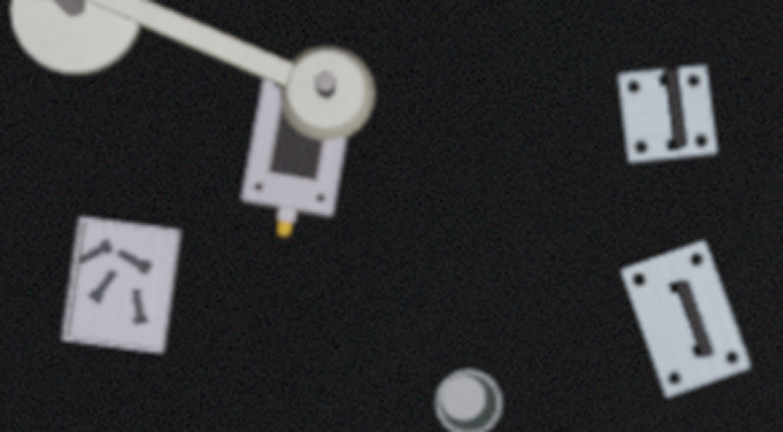

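The crop confirms the layout: the cell is half under the lamp head, with its hose stub pointing towards the robot. The post at about (0.681, 0.224) and the pin at (0.577, -0.007) give a radius of 0.253, which agrees with the given 0.255. I'll go above the pin now.

```bash
cat >> h.py <<'E'
from scipy.spatial.transform import Rotation as Rot
def down(yaw):  # tool z down, tool y (jaw) along yaw (rad)
    y=np.array([np.cos(yaw),np.sin(yaw),0]);z=np.array([0,0,-1.]);x=np.cross(y,z)
    return Rot.from_matrix(np.c_[x,y,z]).as_rotvec()
E
python3 - <<'E'
from h import *
H=np.array([.681,.224])
for off in(0,180):
    for a in(246,218,189.5):
        r=np.radians(a);p=H+.255*np.array([np.cos(r),np.sin(r)])
        q=bot.inverse_kinematics([*p,.21],down(r-np.pi/2+np.radians(off)) );print(off,a,p.round(3),None if q is None else np.round(q,2))
print(proj('wrist',[*monitor.get_eef_pos()]))
p=monitor.get_eef_pos()
bot.line_to([p[0],p[1],.34],max_speed=.3)
r=np.radians(246)
off=np.radians(0)
qs=[bot.inverse_kinematics([.577,-.007,.33],down(r-np.pi/2+o)) for o in (0,np.pi)]
print([np.round(q,2) for q in qs if q is not None])
E
```

```text
0 246 [ 0.577 -0.009] None
0 218 [0.48  0.067] [-0.01 -0.07  1.96 -0.    1.25 -2.24]
0 189.5 [0.429 0.182] [ 0.25 -0.11  2.   -0.    1.25 -1.49]
180 246 [ 0.577 -0.009] [-0.14  0.14  1.75 -0.    1.26  0.28]
180 218 [0.48  0.067] [-0.01 -0.07  1.96  0.    1.25  0.9 ]
180 189.5 [0.429 0.182] [ 0.25 -0.11  2.    0.    1.25  1.65]
[323.27984652 307.51280494]
[array([-0.13,  0.05,  1.61, -0.  ,  1.48,  0.29])]
```

```bash
python3 - <<'E'
from h import *
r=np.radians(246)
bot.move_ptp([.577,-.007,.33],down(r+np.pi/2))
bot.command_gripper(.7)
im,P=snap('wrist','w1');print(monitor.get_time(),monitor.get_eef_pos(),proj('wrist',[.577,-.007,.245],P), -np.array(P['R']).T@P['t'])
im,P=snap('top','t1')
E
```

```text
3.5917 [ 0.57699711 -0.00715426  0.33000176] [321.9009525  248.43821063] [0.60479914 0.05633063 0.47216635]
```

View pics/w1.png

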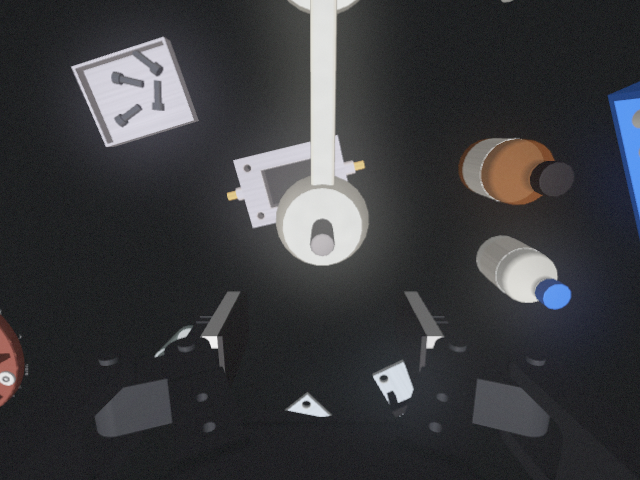

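The wrist view shows the pin top at (322,244), against a predicted (322,248), so it is about 2 mm out. The arm is vertical in the picture, so the jaw really is tangential. The tray rim corners are at (72,68), (165,38), (198,121) and (107,147).

```bash
python3 - <<'E'
from h import *
P=viewer.camera_params('wrist')
pin=onz('wrist',(322,244),.245,P)[:2]
tray=np.mean([onz('wrist',p,.018,P)[:2] for p in((72,68),(165,38),(198,121),(107,147))],0)
print('pin',pin,'tray',tray)
r=np.radians(246);o=down(r+np.pi/2)
# arm line from image: two points of arm axis at z=.192
a1=onz('wrist',(323,20),.192,P);a2=onz('wrist',(322,180),.192,P);d=(a2-a1)[:2];print('arm angle',np.degrees(np.arctan2(d[1],d[0]))%360)
bot.line_to([*pin,.213],max_speed=.12);print(monitor.get_ft_force())
bot.command_gripper(0.0,30);print(monitor.get_opening(),monitor.get_ft_force(),monitor.get_eef_pos(),monitor.get_time())
E
```

```text
pin [ 0.57824885 -0.00419733] tray [0.43049126 0.18201969]
arm angle 245.64213327252895
[-0.08086466  0.28355932  0.55164547]
0.17287688467185808 [-0.34025949 -0.71996435  2.07878755] [ 0.57856163 -0.00422214  0.21372444] 5.2333
```

```bash
python3 - <<'E'
from h import *
H=np.array([.683,.2275]);mx=0
for a in np.radians(np.linspace(245.6,190,9)[1:]):
    p=H+.255*np.array([np.cos(a),np.sin(a)])
    bot.line_to([*p,.213],down(a+np.pi/2),max_speed=.12)
    f=monitor.get_ft_force();print(np.round(f,1),round(monitor.get_opening(),3))
print(monitor.get_eef_pos(),monitor.get_time())
bot.command_gripper(.6)
p=monitor.get_eef_pos();bot.line_to([p[0],p[1],.34],max_speed=.25)
im,P=snap('wrist','w2')
b=down(np.radians(190+90))
im,P=snap('top','t2');print(monitor.get_time())
E
```

```text
[0.8 3.2 4.8] 0.174
[0.6 3.7 5.2] 0.177
[1.2 5.1 5.4] 0.175
[0.8 3.5 4.6] 0.178
[2.1 2.9 4.8] 0.179
[1.6 3.5 5.3] 0.176
[0.9 2.  4.9] 0.175
[0.7 2.9 6.1] 0.18
[0.43323495 0.18289474 0.21366209] 8.5
9.7
```

View pics/w2.png

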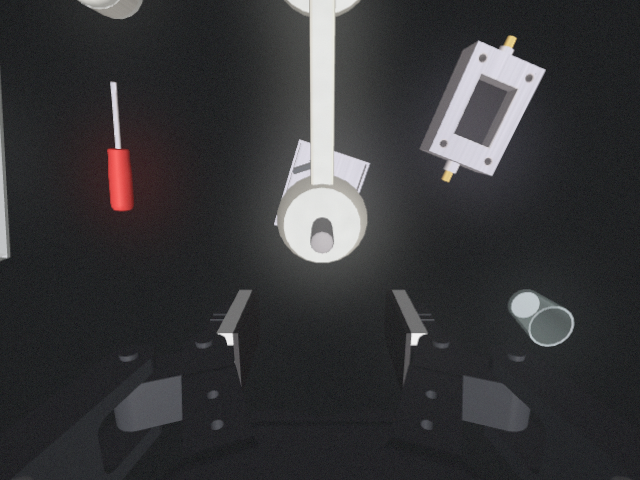

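The lamp head is centred over the tray at (322,240), with only the tray's far corners showing. The cell is now fully visible, with holes at (482,58), (529,77), (488,161) and (443,143).

```bash
cat >> h.py <<'E'
def fit(pts):  # 4 world hole points in cyclic order -> centre, long-axis angle (deg, mod 180)
    w=np.array(pts)[:,:2];s=[np.linalg.norm(w[(i+1)%4]-w[i]) for i in range(4)]
    i=int(np.argmax([s[0]+s[2],s[1]+s[3]]));v=(w[(i+1)%4]-w[i])-(w[(i+3)%4]-w[(i+2)%4])
    return w.mean(0),np.degrees(np.arctan2(v[1],v[0]))%180,np.round(s,4)
def dark(im,guess,r=9):  # refine dark-hole centre near guess
    g=255-cv2.cvtColor(im,cv2.COLOR_RGB2GRAY).astype(float);x,y=map(int,np.round(guess))
    w=g[y-r:y+r+1,x-r:x+r+1];w=np.clip(w-(w.min()+w.max())/2,0,None)
    yy,xx=np.mgrid[y-r:y+r+1,x-r:x+r+1];return np.array([(w*xx).sum(),(w*yy).sum()])/w.sum()
E
python3 - <<'E'
from h import *
im=cv2.imread('pics/w2.png')[:,:,::-1]
P=viewer.camera_params('wrist')
g=[(482,58),(529,77),(488,161),(443,143)]
px=[dark(im,p,6) for p in g];print(np.round(px,1).tolist())
print('cell',fit([onz('wrist',p,.045,P) for p in px]))
t=cv2.imread('pics/t2.png')[:,:,::-1]
for n,z,c,a in(('cell',.045,None,None),):
    c,a,_=fit([onz('wrist',p,.045,P) for p in px]);a=np.radians(a)
    X=[[*(c+np.array([[np.cos(a),-np.sin(a)],[np.sin(a),np.cos(a)]])@q),z] for q in np.array([[.047,.028],[-.047,.028],[-.047,-.028],[.047,-.028]])]
    pt=[dark(t,proj('top',x),3) for x in X];print([proj('top',x).round(1).tolist() for x in X],np.round(pt,1).tolist());print('cell top',fit([onz('top',p,z) for p in pt]))
for yaw in(107.8,-72.2,180+107.8-180):
    q=bot.inverse_kinematics([.391,-.3286,.03],down(np.radians(yaw)));print(yaw,q)
    q=bot.inverse_kinematics([*c,.1],down(a+np.pi/2));q2=bot.inverse_kinematics([*c,.1],down(a-np.pi/2));print(q,q2)
p=monitor.get_eef_pos()
bot.move_ptp([.391,-.3286,.22],down(np.radians(107.8)))
im,P=snap('wrist','w3');print(monitor.get_time(),monitor.get_eef_pos(),proj('wrist',[.391,-.3286,.046],P))
E
```

```text
[[482.1, 57.9], [528.7, 77.8], [487.4, 161.0], [443.0, 143.1]]
cell (array([0.55241578, 0.02267871]), np.float64(169.1105463785502), array([0.0556, 0.0931, 0.0557, 0.0931]))
[[306.9, 263.5], [313.9, 225.0], [291.0, 221.0], [283.8, 259.3]] [[308.3, 262.8], [315.3, 224.5], [292.5, 220.5], [285.4, 258.7]]
cell top (array([0.55375413, 0.01917312]), np.float64(169.04996687667997), array([0.0938, 0.0559, 0.0936, 0.0557]))
107.8 None
[-8.59195655e-02  2.16148929e-01  1.88223208e+00 -4.44089210e-16
  1.04321165e+00  1.67493358e+00] [-8.59195655e-02  2.16148929e-01  1.88223208e+00 -4.44089210e-16
  1.04321165e+00 -1.46665907e+00]
-72.2 [-8.36387527e-01  2.50556484e-01  2.00477432e+00 -8.88178420e-16
  8.86261846e-01  4.23740192e-01]
[-8.59195655e-02  2.16148929e-01  1.88223208e+00 -4.44089210e-16
  1.04321165e+00  1.67493358e+00] [-8.59195655e-02  2.16148929e-01  1.88223208e+00 -4.44089210e-16
  1.04321165e+00 -1.46665907e+00]
107.80000000000001 None
[-8.59195655e-02  2.16148929e-01  1.88223208e+00 -4.44089210e-16
  1.04321165e+00  1.67493358e+00] [-8.59195655e-02  2.16148929e-01  1.88223208e+00 -4.44089210e-16
  1.04321165e+00 -1.46665907e+00]Traceback (most recent call last):
  File "<stdin>", line 16, in <module>
workcell.Unreachable: the arm cannot take that pose within its joint ranges
```

```bash
python3 - <<'E'
from h import *
bot.move_ptp([.391,-.3286,.24],down(np.radians(-72.2)))
im,P=snap('wrist','w3');print(monitor.get_time(),monitor.get_eef_pos(),proj('wrist',[.391,-.3286,.046],P))
E
```

```text
11.6417 [ 0.39163249 -0.32793347  0.24025402] [322.68568393 214.53913301]
```

View pics/w3.png

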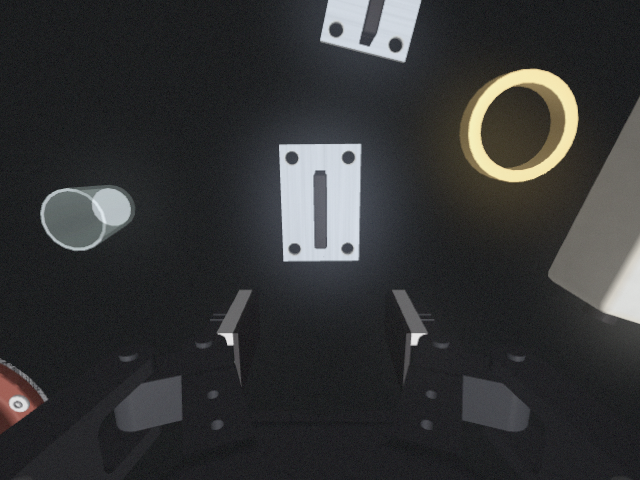

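The wrist view shows the oblong cover's holes at (292,158), (348,157), (347,248) and (295,248), with the handle bar running from (320,170) to (320,248). The square cover lies well clear above it.

```bash
python3 - <<'E'
from h import *
im=cv2.imread('pics/w3.png')[:,:,::-1];P=viewer.camera_params('wrist')
px=[dark(im,p,9) for p in[(292,158),(348,157),(347,248),(295,248)]]
c,a,s=fit([onz('wrist',p,.006,P) for p in px]);print(np.round(px,1).tolist(),c,a,s)
h=onz('wrist',(320,209),.046,P);print('handle mid',h)
assert abs(s-[.056,.094,.056,.094]).max()<.004 or abs(s-[.094,.056,.094,.056]).max()<.004
yaw=np.radians(a-90);print(np.degrees(yaw))
bot.line_to([*c,.10],down(yaw),max_speed=.2)
bot.line_to([*c,.022],max_speed=.08);print(monitor.get_ft_force())
bot.command_gripper(0,80);print(monitor.get_opening(),monitor.get_ft_force(),monitor.get_eef_pos())
p=monitor.get_eef_pos();bot.line_to([p[0],p[1],p[2]+.12],max_speed=.15)
print(monitor.get_opening(),monitor.get_ft_force(),monitor.get_wrist_torque(),monitor.get_eef_pos(),monitor.get_time())
E
```

```text
[[291.5, 157.5], [348.0, 157.1], [347.1, 247.9], [294.2, 248.3]] [ 0.39267913 -0.32554683] 18.358816949862046 [0.0557 0.0934 0.0556 0.0934]
handle mid [ 0.39524323 -0.32465676  0.046     ]
-71.64118305013795
[ 0.24789006 -1.17311305 -0.35382596]
0.12195622748847744 [-0.77812066  1.17177309  4.68847583] [ 0.39304452 -0.32596633  0.02270229]
0.12003117170007906 [-0.22827849  0.54536293 -4.43036359] [ 0.02549049 -0.00971885 -0.05750684] [ 0.39208203 -0.32493216  0.14114044] 15.0167
```

```bash
python3 - <<'E'
from h import *
bot.line_to([.43,.01,.16],down(np.radians(259.1)),max_speed=.2)
bot.hold(.3)
im,P=snap('wrist','w4');print(monitor.get_time(),monitor.get_eef_pos())
np.save('P4.npy',P,allow_pickle=True)
E
```

```text
17.2083 [0.42998068 0.00974577 0.15997462]
```

View pics/w4.png

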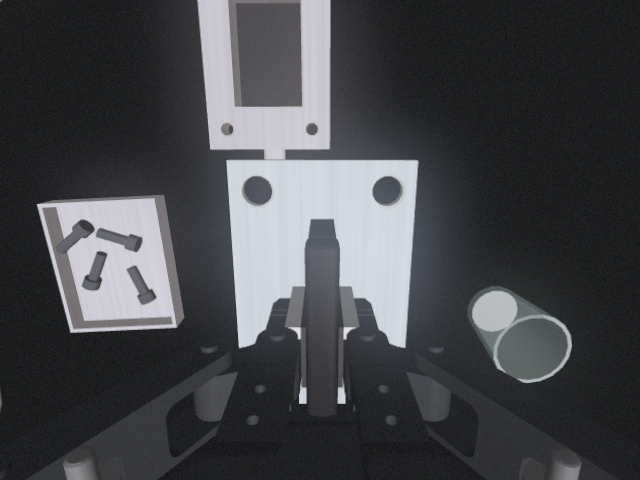

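The two front cover holes are at (257,190) and (387,190), and the cell's two near holes at (227,129) and (312,129). All are in one view, so camera calibration errors cancel. The handle sits squarely between the pads.

```bash
python3 - <<'E'
from h import *
im=cv2.imread('pics/w4.png')[:,:,::-1];P=np.load('P4.npy',allow_pickle=True).item()
tc=np.array([dark(im,p,r) for p,r in[((257,190),19),((387,190),19),((227,129),8),((312,129),8)]]);print(tc.round(1).tolist())
tcp=np.array(monitor.get_eef_pos());yaw=np.radians(259.1);x=np.array([-np.sin(yaw),np.cos(yaw)]);y=np.array([np.cos(yaw),np.sin(yaw)])
zt=tcp[2]-.0227+.006
A=[onz('wrist',p,zt,P)[:2] for p in tc[:2]];B=[onz('wrist',p,.045,P)[:2] for p in tc[2:]]
for n,Q in(('cover',A),('cell',B)):
    d=Q[1]-Q[0];print(n,'spacing',np.linalg.norm(d),'dir err deg',np.degrees(np.arctan2(d@x,d@y)),'mid in tool x,y',[(np.mean(Q,0)-tcp[:2])@v for v in(x,y)], 'mid',np.mean(Q,0))
R=Rot.from_rotvec(monitor.get_orientation()).as_matrix();print(R.round(4).tolist())
print('tilt: front edge z',)
print('lamp head bottom px',proj('wrist',[.433,.183,.166],P),proj('wrist',[.43,.182,.018],P))
print(monitor.get_wrist_torque())
E
```

```text
[[257.0, 189.9], [386.8, 189.9], [228.4, 129.3], [311.6, 128.9]]
cover spacing 0.05518767258028659 dir err deg -0.01416953499776023 mid in tool x,y [np.float64(0.04633944599511395), np.float64(-0.0003962770879963698)] mid [0.47555903 0.00137232]
cell spacing 0.05485133426013345 dir err deg 0.27681369556630137 mid in tool x,y [np.float64(0.07270214658214387), np.float64(-0.03452344933870914)] mid [0.50789941 0.02989873]
[[0.9819, -0.1896, -0.0001], [-0.1896, -0.9819, -0.0], [-0.0001, 0.0, -1.0]]
tilt: front edge z
lamp head bottom px [-86.51085449 379.74914357] [111.71644448 266.32882766]
[-0.03306763  0.01379349  0.0151093 ]
```

```bash
python3 - <<'E'
from h import *
tcp=np.array(monitor.get_eef_pos());yaw=np.radians(259.1);x=np.array([-np.sin(yaw),np.cos(yaw)]);y=np.array([np.cos(yaw),np.sin(yaw)])
t=tcp[:2]+x*.1204+y*-.0346;print(t)
bot.line_to([*t,.16],down(yaw),max_speed=.12)
bot.line_to([*t,.0885],max_speed=.06);bot.hold(.3)
im,P=snap('wrist','w5');np.save('P5.npy',P,allow_pickle=True)
print(monitor.get_time(),monitor.get_eef_pos(),monitor.get_ft_force(),monitor.get_opening())
tp,_=snap('top','t5');sc,_=snap('scene','s5')
c=cv2.resize(tp[190:290,250:350],(400,400),interpolation=2);d=cv2.resize(sc[220:320,290:410],(480,400),interpolation=2)
w=cv2.resize(im[60:360,170:480],(413,400))
cv2.imwrite('pics/w5v.png',im[:,:,::-1]);cv2.imwrite('pics/c5.png',cv2.hconcat([c[:,:390],d[:,:400]])[:,:,::-1])
E
```

```text
[0.55475121 0.02095445]
20.0917 [0.55486528 0.02095559 0.0887025 ] [ 0.31398494 -0.64588079 -3.52284373] 0.12040509335532709
```

View pics/w5v.png

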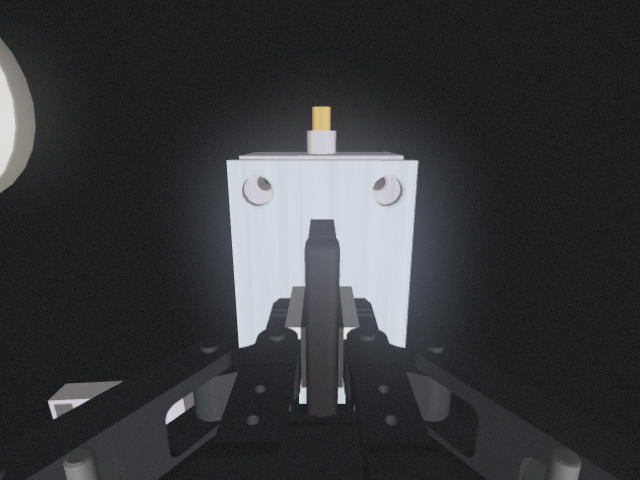

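View pics/c5.png

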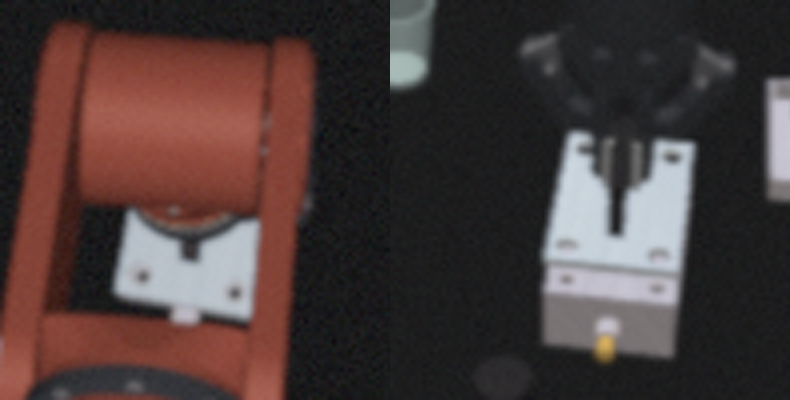

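The wrist view shows dark threaded holes through both front cover holes, symmetric at about (264,184) and (380,184), and the cell's far edge at (242..401,155). The scene crop shows the gap, with the cell's near holes at (567,280) and (657,289) below cover holes (567,245) and (659,255). The top crop is mostly blocked by the arm, but shows two holes dark through the cover.

```bash
python3 - <<'E'
from h import *
P=np.load('P5.npy',allow_pickle=True).item();im=cv2.imread('pics/w5.png');sc=cv2.imread('pics/s5.png')
tcp=np.array(monitor.get_eef_pos());yaw=np.radians(259.1);x=np.array([-np.sin(yaw),np.cos(yaw)]);y=np.array([np.cos(yaw),np.sin(yaw)])
T=lambda X:(np.array([(X[:2]-tcp[:2])@x,(X[:2]-tcp[:2])@y])*1e3).round(2)
zt=tcp[2]-.0227+.006
g=cv2.cvtColor(im,cv2.COLOR_BGR2GRAY)
print('column profiles rows148-166',g[148:166,275].tolist(),g[148:166,370].tolist(),'row155',g[155,236:248].tolist(),g[155,396:408].tolist())
for n,p,z in(('cover hole',dark(im,(257,190),2)*0+[258,190],zt),('cover hole',(387,190),zt),('cellcornerL',(242,154),.045),('cellcornerR',(401,154),.045)):print(n,T(onz('wrist',p,z,P)))
# dark cell-hole pixels seen through cover holes
for p in((258,190),(387,190)):
    k=g[p[1]-14:p[1]+15,p[0]-14:p[0]+15];yy,xx=np.nonzero((k<110)&(np.hypot(*np.mgrid[-14:15,-14:15])<13));print('dark px',xx.mean()+p[0]-14,yy.mean()+p[1]-14,xx.min()+p[0]-14,xx.max()+p[0]-14,yy.min()+p[1]-14,yy.max()+p[1]-14,len(xx))
for n,p in(('cov',(567,245)),('cov',(659,255)),('cell',(567,280)),('cell',(657,289)),('covfar',(674,157))):
    q=dark(sc[:,:,::-1],(290+(p[0]-390)/4,220+p[1]/4),3);print('scene',n,q.round(1),T(onz('scene',q,.045 if n=='cell' else zt)))
for s in(1,-1): print('expected cell hole px',proj('wrist',[*(tcp[:2]+.047*x+s*.028*y),.045],P))
v=im[140:220,225:420];cv2.imwrite('pics/v5.png',cv2.resize(v,None,fx=4,fy=4,interpolation=2))
E
```

```text
column profiles rows148-166 [65, 71, 70, 79, 115, 124, 123, 143, 197, 204, 202, 178, 190, 210, 214, 213, 212, 213] [72, 73, 72, 78, 116, 124, 125, 161, 199, 204, 204, 180, 191, 208, 213, 212, 211, 212] row155 [60, 58, 60, 102, 104, 132, 134, 135, 134, 136, 140, 139] [157, 159, 159, 157, 156, 156, 145, 98, 66, 65, 62, 64]
cover hole [ 46.38 -27.75]
cover hole [46.38 27.18]
cellcornerL [ 60.09 -39.27]
cellcornerR [60.09 37.83]
dark px 265.8181818181818 181.27272727272728 264 268 179 183 11<stdin>:11: RuntimeWarning: Mean of empty slice.
  ret = ret.dtype.type(ret / rcount)
Traceback (most recent call last):
ValueError: zero-size array to reduction operation minimum which has no identity
```

```bash
python3 - <<'E'
from h import *
P=np.load('P5.npy',allow_pickle=True).item();im=cv2.imread('pics/w5.png');sc=cv2.imread('pics/s5.png')
tcp=np.array(monitor.get_eef_pos());yaw=np.radians(259.1);x=np.array([-np.sin(yaw),np.cos(yaw)]);y=np.array([np.cos(yaw),np.sin(yaw)])
T=lambda X:(np.array([(X[:2]-tcp[:2])@x,(X[:2]-tcp[:2])@y])*1e3).round(2)
zt=tcp[2]-.0227+.006
for n,p in(('cov',(567,245)),('cov',(659,255)),('cell',(567,280)),('cell',(657,289)),('covfar',(674,157))):
    q=dark(sc[:,:,::-1],(290+(p[0]-390)/4,220+p[1]/4),3);print('scene',n,q.round(1),T(onz('scene',q,.045 if n=='cell' else zt)))
for s in(1,-1): print('expected cell hole px',proj('wrist',[*(tcp[:2]+.047*x+s*.028*y),.045],P))
v=im[140:220,225:420];cv2.imwrite('pics/v5.png',cv2.resize(v,None,fx=4,fy=4,interpolation=2))
E
```

```text
scene cov [333.5 280.5] [43.66 30.09]
scene cov [356.3 284. ] [ 47.6  -25.77]
scene cell [333.2 291.1] [52.69 29.22]
scene cell [356.6 291.6] [ 45.72 -27.54]
scene covfar [360.1 259. ] [-46.88 -27.04]
expected cell hole px [379.57745946 181.17639744]
expected cell hole px [266.35864281 181.17870647]
```

View pics/v5.png

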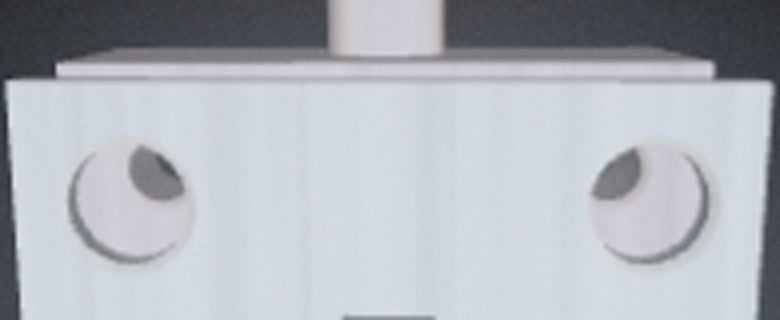

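The crop shows both threaded holes appearing symmetrically through the cover holes, at the predicted pixels (266,181) and (380,181). The edges agree to about 0.5 mm against a 2.5 mm margin, and the gap is about 21 mm.

```bash
python3 - <<'E'
from h import *
bot.hold(.5);print(abs(np.array(monitor.get_dq())).max(),monitor.get_eef_pos(),monitor.get_opening(),monitor.get_time())
workorder.job_done()
E
```

```text
0.002087475964306952 [0.55476691 0.02097322 0.08849559] 0.11888279508000756 20.6917
the job is handed in; nothing more can be done
```

The job is handed in at 20.7 s of the 58 s allowed. The lamp is over the screw tray, and the arm is holding the oblong cover level above the cell.

- **Lamp:** I swung it by its pin from 246° to 190° about the post, with readings of about 8 N at most, then let it go. The pin was released at (0.433, 0.183) and the tray centre measures (0.430, 0.182), so the head is about 4 mm off centre. A picture after release showed it staying put.
- **Cover position:** It was picked up by its handle and is held about 21 mm above the cell top, worked out from the arm's pose and the grasp height. The last close view put the cover within about 0.5 mm of the cell in both directions, against a 2.5 mm margin at the holes. I saw no angle error in that view, though an earlier one suggested up to 0.3°.
- **Contact:** The force reading at the hold was about 3.6 N, mostly downward, with no sign of contact. At hand-in the largest joint speed was 0.002 rad/s.

**Checks that were weak or disagreed:**
- The low-resolution scene-camera hole positions scattered by 4 to 6 mm. I relied on the close wrist view instead.
- The two cover holes on the robot's side were hidden from the wrist camera by the gripper. Their alignment follows from the visible front holes and the far edge of the cell.
- The top and wrist cameras differed by about 3.5 mm on the cell's position. I settled this by measuring the cover and the cell in one wrist picture.

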